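# Set an iris flow regulator to its half-open mark

## Robot

A 6-joint arm with a two-finger parallel gripper is mounted at the origin on the work surface. World frame = base frame: x ahead of the robot, y to its left, z up, the work surface at z = 0. Lengths are in m, angles in degrees, forces in N, time in s.
With the tool pointing down it reaches from about 0.375 to 0.9 m from the base axis. Payload 3.1 kg.
Tool frame: the origin (TCP) lies on the centre line of the jaws, within the pads' length; the fingertips stand 25 mm ahead of it and the grasp point (between the pads) lies 6 mm ahead of it; z points along the fingers, y is the line along which they close (so a half turn about z gives the same grasp; the last joint's range is limited). The gripper opens to 87 mm and grips with 3 to 60 N. Pads are 19 mm wide; open, the fingers measure 117 mm over their backs; the gripper's body (75 mm by 190 mm) begins 51 mm behind the grasp point.
Start: joints at [-81.045, 30.224, 82.088, -0, 67.689, -10.227], TCP at [0.205, -0.59, 0.209] pointing down, gripper open.
Joint ranges: [-176.69, 176.69], [-43.24, 126.21], [12.49, 139.97], [-82, 262], [0, 151.66], [-163.58, 163.58]. Speed limits (degrees/s): [159.86, 159.86, 180, 180, 180, 180].

## Interface

Orientations are given as a 3x3 rotation matrix whose columns are the frame's x, y, z axes.
In Python, from rig import bot, cams, models gives the robot as it stands. The module is installed in compiled form; this text tells all that it offers.
- The arm moves only by the shell command python3 -m handwheel 'ROWS' [OPENING]. ROWS is JSON, a list of rows, each a list of 6 numbers: the shift along the world's x, y, z each as a share of 1 m, from -1 to 1, then the turn, a rotation vector about the world's x, y, z each as a share of 2 rad, from -1 to 1. In form: [[dx, dy, dz, wx, wy, wz], ...]. A call has exactly 8 rows; each row is the pose to reach, as a shift and turn from the pose commanded when the call began; what a row does not reach only later rows make up. A row lasts 1/12 s, in which the tool goes at most 41.7 mm and 7.16 degrees, less where a joint would pass 70% of its speed; a pose out of reach is approached as far as the arm can. A call with a number of a shift or a turn outside -1 to 1 is refused whole. A call with a gripper value outside its range is refused whole. OPENING is the opening, from -1 (shut) to 1 (fully open), so that 0 is half open, set as the call begins (- or left out, the last holds). The fingers move at their own pace and stop on an object; the grip force is fixed at half the most. Time passes only in rows, so rows that repeat a pose let the fingers close, or fill a call up. It gives the time, the measured TCP pose, the force, the opening and the grip force at its end, in the units of the state.
- bot.read_state(): the state, without advancing time (a new reading comes with each control period).
- cams.capture(name): name is "side" or "top" or "wrist"; returns (picture, depth): 384x512x3 uint8, blue, green, red; 384x512 float32, m along the optical axis (not along the pixel's ray), 0 where there is no reading.
- cams.calibration(name): a dict with "mtx" (3x3 intrinsics, pixels), "R" (3x3) and "t" (3): a world point X has camera coordinates R X + t; the wrist camera has in their place "tool_from_camera" (4x4, takes a point from camera to tool coordinates, whose origin is the TCP and whose axes are the flange's). Camera axes: x right, y down, z forward; pixel columns grow to the right and rows downward; lengths in m; the calibration is good to about 2 mm. A picture is of the moment at which its call begins: read the wrist's pose just before it. calibration takes no time and is no camera call.
- bot.hand_in(): hands the job in; it is judged then, once.
Trained networks look in the newest picture that a camera, given by its name, has taken for a name from the list of things; names that differ only in an ending like _2 or _b are one class to them, and where a whole thing is asked for, a point or a joint stands for the part that bears it (a point fixed in the world has none). Each returns a list of dicts, best first, with "conf" (0 to 1); they miss things now and then, are a little off and sometimes report something else, mostly with a low value. They report only what shows in the picture. A call takes as long as a camera call.
- models.spot_in(query, camera): "position" ([column, row] in pixels, amid what is visible of it).
- models.tip_of(query, camera): "position" ([column, row] in pixels: a listed point, or the origin of a listed thing).
The state is a dict: "time_s": time; "joint_positions": joint angles; "qvel": joint speeds; "tau": joint torques, N m; "position": TCP position; "tcp_rot": TCP orientation; "force": force on the tool from outside, world axes, zero at the start; "moment": the same for the moment, N m; "opening": opening from 0.0 (shut) to 1.0 (fully open); "grasp_force": force on a finger pad.
Only numpy, scipy, OpenCV 4.12 (cv2) and the standard library are available. Lean on these libraries where they do the work, as an engineer would, in place of code of your own. Each camera call takes 0.05 s, during which the arm holds its last target. There are 200 camera calls.

## Task

The iris regulator lying in the assembly nest is to leave the bench half open. With the fingertips, gently push the knob of its lever clockwise (seen from above) all the way to the closed stop, then push it back the other way until the lever's pointer stands at the middle long mark of the scale, and leave it there. Only push the lever: do not pinch its knob, do not force it against the stop, do not lift the regulator or tip it out of its nest, and leave the parts around it alone.

Things in the scene. Friction and masses are not known exactly. Their poses are not given: they have to be found in the camera images.
- nest: Aluminium assembly nest fixed on the bench, plate 190 x 190 x 10 mm with a black locating block (15 mm high) at the middle of each side. Origin: centre of its underside, on the bench top.
- housing: The regulator: loose cream casting, about 2.2 kg, 150 x 150 x 50 mm with cut corners, lying bore up in the nest (1 mm play), top face 60 mm above the bench. Origin: centre of its underside, on the iris ring's axis; z up. Its -x side carries the sector-shaped scale plate (66 to 104 mm from that axis, upper face 70 mm above the bench).
- iris_ring (a joint): Angle (rad) of the iris ring and its lever about the vertical axis through the housing's origin. 0 = against the closed stop; grows anticlockwise seen from above (opening); pi/2 = open stop. At value q the lever points along the angle 3*pi/4 + q from the housing's +x axis, so along its -x at pi/4, the middle long mark. Stiff (3 N at the knob); stays where it is left.
- knob (a point): Centre of the upright black knob on the lever: 16 mm in diameter, 80 to 110 mm above the bench (this point at 95 mm), 72 mm from the ring's axis. The flat steel lever arm under it is 12 mm wide, its top 76 mm above the bench. Stop pins and screw heads near it stand no higher than 79 mm above the bench.
- pointer_tip (a point): Tip of the lever's pointer, 86 mm from the ring's axis, 74 mm above the bench, just above the inner ends of the scale's marks. Knob, pointer and ring axis lie on one radius.
- mark_closed (a point): Inner end of the long mark at the closed end of the scale (the most clockwise one). The scale has eleven evenly spaced dark radial marks, 13.5 mm apart where the pointer reads: 0, 5 and 10 are long (16 mm), the others short (7 mm).
- mark_middle (a point): Inner end of the middle long mark (the sixth of the eleven, half open), on the housing's -x side, 86.5 mm from the ring's axis: where the pointer must finally stand.
- mark_open (a point): Inner end of the long mark at the open end of the scale.
- tin_center (a point): Bystander: centre of a loose metal tin, 66 mm in diameter, 85 mm high, standing left of the nest.
- bush_center (a point): Bystander: centre of a loose cream plastic bush with a flange, 54 mm in diameter, 50 mm high.
- bearing_center (a point): Bystander: centre of a loose steel ball bearing lying flat, 72 mm in diameter, 17 mm high, right of the nest.
- wrench: Bystander: a loose steel combination wrench, 165 mm long, lying flat beyond the nest. Origin: centre of its underside; x along it.

How it is judged:
By the outcome, as a careful person would: the job done as asked, in the order asked, and still so for the second after the job is handed in, with the robot touching nothing.
It also fails if it takes over 51 s, if anything falls off the work surface, if the arm or the gripper's body presses on something with over 40 N, if the wrist force passes 120 N, or if a joint passes its speed limit or range.

## Working session

There is one attempt and no reset: what is moved stays moved. The work goes in short steps, Python scripts to look and compute and a shell command to move; the robot and the scene stay as the last step left them, time stands still between calls to the robot, and variables do not carry over. Pictures are saved under pics/ and viewed, at most 10 in all, crops included, and the job is handed in when it is done.

```bash
mkdir -p pics; cat > h.py <<'E'
import numpy as np, cv2
from rig import bot,cams,models
def ray_z(cam,px,z):
    c=cams.calibration(cam)
    d=np.linalg.inv(c["mtx"])@np.array([px[0],px[1],1.])
    if "R" in c: R=np.array(c["R"]).T; o=-R@np.array(c["t"]).ravel()
    else:
        s=bot.read_state(); T=np.array(c["tool_from_camera"]); Rt=np.array(s["tcp_rot"])
        R=Rt@T[:3,:3]; o=Rt@T[:3,3]+np.array(s["position"])
    w=R@d.ravel(); return o+w*(z-o[2])/w[2]
E
python3 - <<'E'
from h import *
s=bot.read_state(); print(s)
Z=dict(housing=.01,knob=.095,pointer_tip=.074,mark_closed=.07,mark_middle=.07,mark_open=.07,tin_center=.0425,bush_center=.025,bearing_center=.0085,nest=0)
for cam in("top","side"):
    p,d=cams.capture(cam); cv2.imwrite(f"pics/{cam}0.png",p)
    for k,z in Z.items():
        for r in models.tip_of(k,cam)[:2]:
            print(cam,k,np.round(r["conf"],2),np.round(r["position"],1),np.round(ray_z(cam,r["position"],z),4))
E
```

```text
{'time_s': 0.0, 'joint_positions': array([-8.10448668e+01,  3.02799894e+01,  8.21554750e+01, -1.85092947e-06,
        6.76877962e+01, -1.02283861e+01]), 'qvel': array([-0.02929265,  0.02025774, -0.01709896,  0.04763284, -0.01741702,
       -0.02959078]), 'tau': array([ 1.08555818e-03, -4.40039599e+01, -1.76593137e+01,  6.32715784e-02,
        5.82675543e-02, -1.58109542e-04]), 'position': array([ 0.20527026, -0.58953848,  0.20776574]), 'tcp_rot': array([[ 9.44470988e-01,  3.28594646e-01, -3.34903063e-04],
       [ 3.28594595e-01, -9.44468674e-01,  2.12507258e-03],
       [ 3.81982020e-04, -2.11711673e-03, -9.99997686e-01]]), 'force': array([-0.18191854, -0.58639561, -0.65629137]), 'moment': array([ 0.01733399,  0.01711861, -0.03517578]), 'grasp_force': 0.0, 'opening': 0.9976558689584137}
top housing 0.81 [334.1 216.6] [ 0.55  -0.111  0.01 ]
top knob 0.9 [356.5 241.9] [ 0.4832 -0.1387  0.095 ]
top pointer_tip 0.56 [358.4 251. ] [ 0.4659 -0.1465  0.074 ]
top mark_closed 0.81 [308.1 240.1] [ 0.4907 -0.0412  0.07  ]
top mark_middle 0.92 [335.3 252.8] [ 0.463 -0.098  0.07 ]
top mark_middl
[... 479 characters left out ...]
0.7 150.7] [ 0.4721 -0.1403  0.095 ]
side pointer_tip 0.82 [342.1 157.1] [ 0.4699 -0.1481  0.074 ]
side pointer_tip 0.37 [321.5 137.1] [ 0.5434 -0.183   0.074 ]
side mark_closed 0.8 [306.6 180.7] [ 0.4897 -0.0397  0.07  ]
side mark_closed 0.48 [342.8 156.2] [ 0.4724 -0.1566  0.07  ]
side mark_middle 0.65 [334.4 169.1] [ 0.4642 -0.1072  0.07  ]
side mark_open 0.73 [338.3 150.2] [ 0.4909 -0.1692  0.07  ]
side tin_center 0.66 [224.3 194. ] [0.615  0.0735 0.0425]
side bush_center 0.6 [286.9 235. ] [0.4573 0.072  0.025 ]
side bush_center 0.56 [305.3 180.7] [ 0.517  -0.0833  0.025 ]
side bearing_center 0.72 [324.5 134.3] [ 0.5864 -0.2802  0.0085]
side nest 0.39 [288.  236.7] [0.4647 0.0552 0.    ]
```

View pics/top0.png

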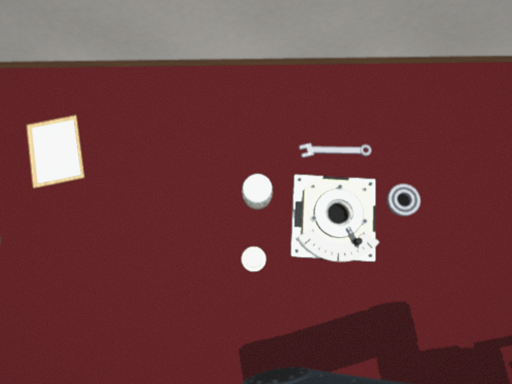

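View pics/side0.png

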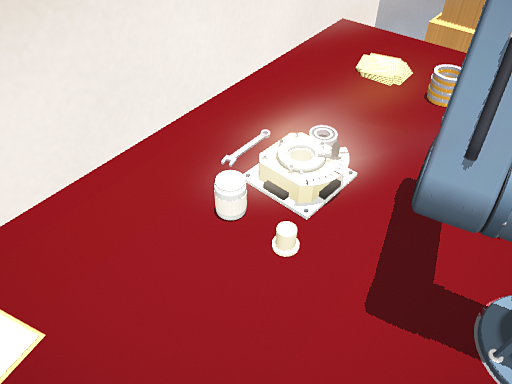

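The top view shows the regulator near (335,215), with its lever towards the lower right and the knob at (356,241), near the open end. The side view agrees. The bystanders stand clear of the area I'll use. I'll go closer with the wrist camera.

```bash
python3 -m handwheel '[[0.01,0.02,0,0,0,0],[0.025,0.05,0,0,0,0],[0.043,0.085,0,0,0,0],[0.061,0.12,0,0,0,0],[0.079,0.155,0,0,0,0],[0.097,0.19,0.01,0,0,0],[0.115,0.225,0.015,0,0,0],[0.133,0.26,0.02,0,0,0]]' 0.0
python3 -m handwheel '[[0.018,0.035,0.005,0,0,0],[0.036,0.07,0.01,0,0,0],[0.054,0.105,0.02,0,0,0],[0.072,0.14,0.03,0,0,0],[0.087,0.17,0.03,0,0,0],[0.097,0.19,0.03,0,0,0],[0.1,0.2,0.03,0,0,0],[0.1,0.2,0.03,0,0,0]]' 0.0
python3 - <<'E'
from h import *
print(cams.calibration("wrist"))
Z=dict(knob=.095,pointer_tip=.074,mark_closed=.07,mark_middle=.07,mark_open=.07,housing=.01)
s=bot.read_state();print(s["position"],s["opening"],s["time_s"])
cam="wrist";p,d=cams.capture(cam); cv2.imwrite(f"pics/{cam}1.png",p)
for k,z in Z.items():
    for r in models.tip_of(k,cam)[:1]:
        print(cam,k,np.round(r["conf"],2),np.round(r["position"],1),np.round(ray_z(cam,r["position"],z),4))
E
```

```text
time_s: 1.77
position: [0.339, -0.3287, 0.2292]
tcp_rot: [[0.945, 0.328, 0.001], [0.328, -0.945, -0.001], [0.0, 0.001, -1.0]]
force: [0.1, 1.2, 0.4]
opening: 0.53
grasp_force: 0.0
time_s: 2.43
position: [0.4385, -0.1285, 0.2588]
tcp_rot: [[0.943, 0.332, -0.0], [0.332, -0.943, 0.0], [-0.0, -0.0, -1.0]]
force: [-1.2, 0.6, 0.0]
opening: 0.501
grasp_force: 0.0
{'mtx': array([[336.10525628,   0.        , 252.44403881],
       [  0.        , 336.10525628, 191.95181087],
       [  0.        ,   0.        ,   1.        ]]), 'tool_from_camera': array([[ 7.00252858e-04, -9.63384695e-01, -2.68122059e-01,
         7.48992000e-02],
       [ 9.99999691e-01,  7.70121571e-04, -1.55416877e-04,
         8.08770729e-05],
       [ 3.56212822e-04, -2.68121868e-01,  9.63384937e-01,
        -1.76176318e-01],
       [ 0.00000000e+00,  0.00000000e+00,  0.00000000e+00,
         1.00000000e+00]])}
[ 0.43852789 -0.12847864  0.25883644] 0.501087737666716 2.4333
wrist knob 0.56 [277.9 134. ] [ 0.4847 -0.1416  0.095 ]
wrist pointer_tip 0.88 [279.  144.2] [ 0.4734 -0.1492  0.074 ]
wrist mark_closed 0.78 [194.6  91.8] [ 0.4952 -0.0481  0.07  ]
wrist mark_middle 0.67 [239.3 138.8] [ 0.4644 -0.1075  0.07  ]
wrist mark_open 0.68 [298.8 138.5] [ 0.4857 -0.168   0.07  ]
wrist housing 0.74 [268.5  63.2] [ 0.5529 -0.1118  0.01  ]
```

View pics/wrist1.png

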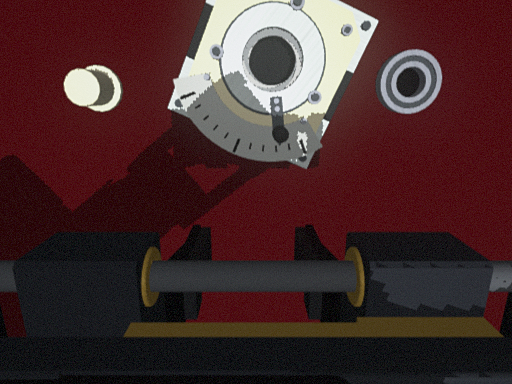

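In the wrist view the knob is at (279,134) and the pointer is around mark 8 of 10. The middle mark is at (238,145), and the gripper is half open. I'll straddle the knob loosely with about 43 mm between the fingers, so each finger can push in turn.

```bash
python3 -m handwheel '[[0.02,-0.006,-0.01,0,0,0.02],[0.04,-0.0125,-0.03,0,0,0.04],[0.047,-0.0125,-0.06,0,0,0.058],[0.047,-0.0125,-0.085,0,0,0.058],[0.047,-0.0125,-0.11,0,0,0.058],[0.047,-0.0125,-0.13,0,0,0.058],[0.047,-0.0125,-0.145,0,0,0.058],[0.047,-0.0125,-0.148,0,0,0.058]]'
python3 - <<'E'
from h import *
s=bot.read_state();print(s["position"],s["force"],s["opening"],s["time_s"])
cam="wrist";p,d=cams.capture(cam); cv2.imwrite(f"pics/{cam}2.png",p)
for k,z in dict(knob=.095,pointer_tip=.074,mark_middle=.07).items():
    for r in models.tip_of(k,cam)[:1]:
        print(cam,k,np.round(r["conf"],2),np.round(r["position"],1),np.round(ray_z(cam,r["position"],z),4))
E
```

```text
time_s: 3.45
position: [0.4834, -0.1428, 0.1081]
tcp_rot: [[0.901, 0.434, -0.005], [0.434, -0.901, 0.003], [-0.003, -0.005, -1.0]]
force: [-0.3, 0.4, 0.1]
opening: 0.501
grasp_force: 0.0
[ 0.48343999 -0.14278133  0.1081175 ] [-0.25707915  0.42805297  0.10414088] 0.5005193512688509 3.45
wrist knob 0.67 [248.2 221.9] [ 0.4864 -0.1399  0.095 ]
wrist mark_middle 0.56 [191.1 213.9] [ 0.4667 -0.1066  0.07  ]
```

View pics/wrist2.png

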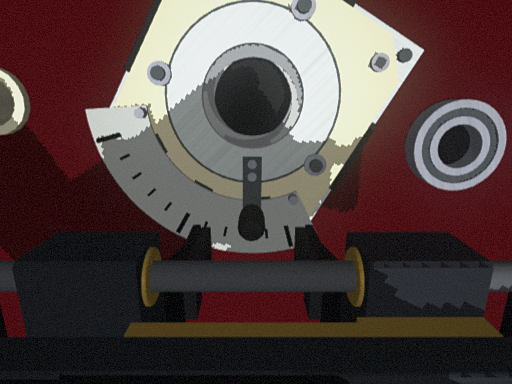

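The knob (at (250,222)) stands between the open fingertips, and the lever is aligned with the tool. So the ring axis is at about (0.551,-0.109). I'll tabulate the orbit.

```bash
cat >> h.py <<'E'
A=np.array([.551,-.109])
def arc(f0,seq,r=.072):
    P=lambda f:A+r*np.array([np.cos(np.radians(f)),np.sin(np.radians(f))])
    for f in seq: print(f,[round(float(x),4) for x in P(f)-P(f0)],round(np.radians(f-f0)/2,4))
E
python3 - <<'E'
from h import *
s=bot.read_state();print(s["position"],s["tcp_rot"][0])
for f0,n in((205.7,24),(181.7,24),(157.7,20),): arc(f0,[f0-n*k/8 for k in range(1,9)])
E
```

```text
[ 0.48602059 -0.14356335  0.11152873] [0.90039348 0.43507394 0.00150129]
202.7 [-0.0015, 0.0034] -0.0262
199.7 [-0.0029, 0.007] -0.0524
196.7 [-0.0041, 0.0105] -0.0785
193.7 [-0.0051, 0.0142] -0.1047
190.7 [-0.0059, 0.0179] -0.1309
187.7 [-0.0065, 0.0216] -0.1571
184.7 [-0.0069, 0.0253] -0.1833
181.7 [-0.0071, 0.0291] -0.2094
178.7 [-0.0, 0.0038] -0.0262
175.7 [0.0002, 0.0075] -0.0524
172.7 [0.0006, 0.0113] -0.0785
169.7 [0.0011, 0.015] -0.1047
166.7 [0.0019, 0.0187] -0.1309
163.7 [0.0029, 0.0223] -0.1571
160.7 [0.004, 0.0259] -0.1833
157.7 [0.0054, 0.0295] -0.2094
155.2 [0.0013, 0.0029] -0.0218
152.7 [0.0026, 0.0057] -0.0436
150.2 [0.0041, 0.0085] -0.0654
147.7 [0.0058, 0.0112] -0.0873
145.2 [0.0075, 0.0138] -0.1091
142.7 [0.0093, 0.0163] -0.1309
140.2 [0.0113, 0.0188] -0.1527
137.7 [0.0134, 0.0211] -0.1745
```

```bash
python3 -m handwheel '[[-0.0015,0.0034,0,0,0,-0.026],[-0.003,0.007,0,0,0,-0.052],[-0.004,0.0105,0,0,0,-0.0785],[-0.005,0.014,0,0,0,-0.105],[-0.006,0.018,0,0,0,-0.131],[-0.0065,0.0215,0,0,0,-0.157],[-0.007,0.0253,0,0,0,-0.183],[-0.007,0.029,0,0,0,-0.2094]]'
python3 -m handwheel '[[0,0.0038,0,0,0,-0.026],[0,0.0075,0,0,0,-0.052],[0.0006,0.0113,0,0,0,-0.0785],[0.001,0.015,0,0,0,-0.105],[0.002,0.0187,0,0,0,-0.131],[0.003,0.0223,0,0,0,-0.157],[0.004,0.026,0,0,0,-0.183],[0.0054,0.0295,0,0,0,-0.2094]]'
python3 - <<'E'
from h import *
for i in range(3):
    cam="wrist";p,d=cams.capture(cam)
    s=bot.read_state();print(s["position"],s["force"],s["time_s"])
cv2.imwrite(f"pics/{cam}3.png",p)
for k,z in dict(knob=.095,pointer_tip=.074,mark_middle=.07,mark_closed=.07).items():
    for r in models.tip_of(k,cam)[:1]:
        print(cam,k,np.round(r["conf"],2),np.round(r["position"],1),np.round(ray_z(cam,r["position"],z),4))
E
```

```text
time_s: 4.32
position: [0.4793, -0.1141, 0.1123]
tcp_rot: [[1.0, 0.029, 0.003], [0.029, -1.0, -0.001], [0.003, 0.002, -1.0]]
force: [0.4, -0.2, -0.3]
opening: 0.498
grasp_force: 0.0
time_s: 4.98
position: [0.4848, -0.0846, 0.1123]
tcp_rot: [[0.925, -0.38, 0.003], [-0.38, -0.925, -0.001], [0.003, 0.0, -1.0]]
force: [0.4, 0.0, -0.9]
opening: 0.501
grasp_force: 0.0
[ 0.48505379 -0.0841126   0.11232087] [ 0.5691295   0.45628624 -0.27037329] 5.0333
[ 0.48485471 -0.08437062  0.11213696] [-0.14125588  0.8342658   0.9463358 ] 5.0833
[ 0.48466394 -0.08453802  0.11196359] [ 0.00960443  0.34685862 -0.06125649] 5.1333
wrist knob 0.83 [338.5 191.2] [ 0.4854 -0.1393  0.095 ]
wrist pointer_tip 0.93 [351.1 193.2] [ 0.4734 -0.1495  0.074 ]
wrist mark_middle 0.72 [292.1 229.2] [ 0.4623 -0.1044  0.07  ]
wrist mark_closed 0.67 [190.7 220.9] [ 0.4942 -0.0419  0.07  ]
```

View pics/wrist3.png

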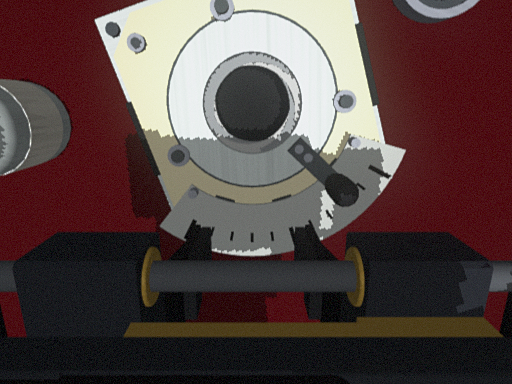

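The knob at (340,190) did not move, and the right finger is now at (305,230), on the knob's other side. The finger therefore passed over or outside it. I'll check fingertip and knob positions in the depth image.

```bash
python3 - <<'E'
from h import *
s=bot.read_state();p,d=cams.capture("wrist");c=cams.calibration("wrist");T=np.array(c["tool_from_camera"])
v,u=np.mgrid[0:384,0:512]
K=c["mtx"];P=np.stack([(u-K[0,2])/K[0,0]*d,(v-K[1,2])/K[1,1]*d,d],-1)@T[:3,:3].T+T[:3,3]
W=P@np.array(s["tcp_rot"]).T+s["position"]
for name,(c0,c1) in dict(L=(190,210),R=(296,320)).items():
    for r in range(216,290,6):
        q=P[r,c0:c1:4]; print(name,r,[tuple((x*1000).round().astype(int).tolist()) for x in q])
print("knob world")
for r in range(174,204,4): print(r,[tuple((x*1000).round().astype(int).tolist()) for x in W[r,328:356:5]])
print("lever/plate",W[165,315],W[240,250],W[60,190])
E
```

```text
L 216 [(-3, -44, 42), (-3, -41, 40), (-3, -38, 41), (-3, -35, 40), (-3, -33, 42)]
L 222 [(-7, -44, 40), (-7, -41, 40), (-7, -38, 41), (-7, -36, 41), (-7, -33, 41)]
L 228 [(-12, -44, 41), (12, -30, -19), (13, -28, -21), (11, -27, -16), (11, -25, -16)]
L 234 [(12, -31, -28), (13, -28, -29), (11, -28, -23), (11, -25, -25), (11, -24, -24)]
L 240 [(12, -30, -33), (12, -28, -34), (11, -26, -31), (11, -24, -32), (11, -23, -31)]
L 246 [(12, -28, -41), (11, -27, -37), (11, -25, -37), (11, -23, -38), (8, -23, -31)]
L 252 [(11, -28, -44), (11, -26, -44), (11, -24, -43), (9, -23, -40), (5, -23, -32)]
L 258 [(11, -27, -50), (11, -25, -50), (10, -24, -49), (6, -24, -39), (2, -23, -32)]
L 264 [(34, -17, -99), (34, -16, -99), (34, -15, -99), (34, -14, -98), (34, -13, -98)]
L 270 [(33, -17, -100), (33, -16, -100), (33, -15, -100), (33, -13, -101), (33, -13, -100)]
L 276 [(32, -16, -101), (32, -15, -102), (32, -14, -102), (32, -13, -102), (32, -12, -101)]
L 282 [(31, -16, -102), (30, -16, -101), (31, -14, -102), (30, -13, -101), (30, -13, -101)]
L 288 [(28, -17, -101), (29, -15, -102), (28, -15, -101)
[... 1624 characters left out ...]
91, -147, 105)]
186 [(491, -134, 96), (492, -136, 104), (492, -138, 106), (492, -140, 109), (491, -143, 110), (490, -145, 109)]
190 [(489, -133, 96), (491, -135, 107), (491, -137, 109), (490, -139, 110), (489, -142, 110), (488, -145, 109)]
194 [(483, -134, 88), (489, -134, 107), (489, -136, 110), (488, -139, 109), (487, -141, 109), (485, -144, 109)]
198 [(474, -135, 70), (486, -134, 105), (487, -136, 110), (485, -138, 109), (485, -141, 110), (483, -143, 109)]
202 [(471, -134, 69), (470, -137, 69), (484, -135, 109), (483, -137, 109), (482, -140, 109), (481, -143, 109)]
lever/plate [ 0.500373   -0.13339371  0.07556755] [ 0.46645527 -0.07459055  0.0717446 ] [ 0.58822012 -0.08532213  0.07139039]
```

The depth image shows the knob top at 110 mm. The fingertips really end about 16 mm behind the reported TCP (fingertip z about 0.128), not 25 mm ahead of it, so they passed over the knob. I'll go back and descend about 40 mm lower, measuring again.

```bash
python3 -m handwheel '[[0,-0.007,0,0,0,0.052],[0,-0.014,0,0,0,0.104],[0,-0.021,0,0,0,0.157],[0,-0.028,0,0,0,0.21],[0,-0.035,0,0,0,0.262],[0.001,-0.042,0,0,0,0.314],[0.001,-0.049,0,0,0,0.367],[0.001,-0.0557,0,0,0,0.419]]'
python3 -m handwheel '[[0,0,-0.001,0,0,0],[0,0,-0.004,0,0,0],[0,0,-0.008,0,0,0],[0,0,-0.012,0,0,0],[0,0,-0.016,0,0,0],[0,0,-0.019,0,0,0],[0,0,-0.02,0,0,0],[0,0,-0.02,0,0,0]]'
cat > dep.py <<'E'
from h import *
import sys
s=bot.read_state();p,d=cams.capture("wrist");c=cams.calibration("wrist");T=np.array(c["tool_from_camera"])
cv2.imwrite(f"pics/{sys.argv[1]}.png",p)
v,u=np.mgrid[0:384,0:512]
K=c["mtx"];P=np.stack([(u-K[0,2])/K[0,0]*d,(v-K[1,2])/K[1,1]*d,d],-1)@T[:3,:3].T+T[:3,3]
W=P@np.array(s["tcp_rot"]).T+s["position"]
print(s["position"],s["force"],s["time_s"])
m=(np.abs(P[...,0])<20)&(np.abs(P[...,1])<45)&(P[...,2]>-60)&(d>0)
for n,k in(("L",P[...,1]<-18),("R",P[...,1]>18)):
    f=m&k&(W[...,2]>.08)
    print(n,"lowest finger z world",np.percentile(W[f][:,2],[0.2,1,5]).round(4))
k=(W[...,2]>.100)&(W[...,2]<.114)&(np.hypot(W[...,0]-A[0],W[...,1]-A[1])<.085)&(np.hypot(W[...,0]-A[0],W[...,1]-A[1])>.06)&(np.abs(P[...,1])<19)
print("knob",k.sum(),W[k].mean(0).round(4),P[k].mean(0).round(4))
E
python3 dep.py wrist4
```

```text
time_s: 6.05
position: [0.4848, -0.1406, 0.1107]
tcp_rot: [[0.898, 0.441, 0.0], [0.441, -0.898, -0.0], [-0.0, 0.0, -1.0]]
force: [-0.4, -1.1, -0.3]
opening: 0.498
grasp_force: 0.0
time_s: 6.72
position: [0.4845, -0.1397, 0.0903]
tcp_rot: [[0.9, 0.436, -0.001], [0.436, -0.9, 0.0], [-0.001, -0.001, -1.0]]
force: [0.1, -0.0, 0.5]
opening: 0.5
grasp_force: 0.0
[ 0.48452527 -0.13967633  0.09027051] [ 0.14023334 -0.01486009  0.48204871] 6.7167Traceback (most recent call last):
  File "dep.py", line 12, in <module>
    print(n,"lowest finger z world",np.percentile(W[f][:,2],[0.2,1,5]).round(4))
                                    ~~~~~~~~~~~~~^^^^^^^^^^^^^^^^^^^^^
    return _quantile_unchecked(
        a, q, axis, out, overwrite_input, method, keepdims, weights)
    return _ureduce(a,
                    func=_quantile_ureduce_func,
    ...<5 lines>...
                    overwrite_input=overwrite_input,
                    method=method)
    r = func(a, **kwargs)
    result = _quantile(arr,
                       quantiles=q,
    ...<2 lines>...
                       out=out,
                       weights=wgt)
    slices_having_nans = np.isnan(arr[-1, ...])
                                  ~~~^^^^^^^^^
IndexError: index -1 is out of bounds for axis 0 with size 0
```

View pics/wrist4.png

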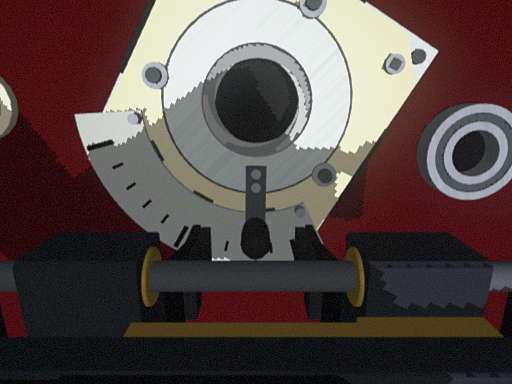

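Now the knob (255,240) is between the finger pads in the picture. My depth filter came up empty, so I'll print the raw values.

```bash
cat > dep.py <<'E'
from h import *
s=bot.read_state();p,d=cams.capture("wrist");c=cams.calibration("wrist");T=np.array(c["tool_from_camera"])
v,u=np.mgrid[0:384,0:512]
K=c["mtx"];P=np.stack([(u-K[0,2])/K[0,0]*d,(v-K[1,2])/K[1,1]*d,d],-1)@T[:3,:3].T+T[:3,3]
W=P@np.array(s["tcp_rot"]).T+s["position"]
print(s["position"],s["force"],s["time_s"])
g=lambda M,r,cs:[tuple((x*1000).round().astype(int).tolist()) for x in M[r,cs]]
for r in range(222,262,4): print(r,"tool L/R",g(P,r,[192,200,208]),g(P,r,[298,306,314]),"W knob",g(W,r,[246,255,264]))
E
python3 dep.py
```

```text
[ 0.48471341 -0.13979531  0.09053503] [-0.44821418 -0.53977536  0.32414649] 6.7667
222 tool L/R [(1, -37, 19), (0, -33, 21), (1, -28, 21)] [(1, 29, 21), (1, 34, 21), (-3, 40, 30)] W knob [(490, -134, 87), (494, -137, 92), (494, -143, 87)]
226 tool L/R [(13, -30, -17), (13, -26, -17), (-2, -27, 20)] [(-2, 29, 20), (13, 27, -17), (-2, 39, 22)] W knob [(490, -134, 94), (494, -137, 99), (494, -143, 93)]
230 tool L/R [(13, -29, -23), (11, -26, -19), (11, -22, -19)] [(12, 23, -20), (12, 27, -20), (13, 30, -22)] W knob [(490, -134, 99), (494, -137, 104), (494, -142, 99)]
234 tool L/R [(12, -29, -27), (11, -25, -24), (11, -22, -23)] [(11, 22, -24), (11, 26, -23), (13, 30, -27)] W knob [(490, -134, 106), (493, -137, 108), (494, -142, 104)]
238 tool L/R [(13, -28, -33), (11, -25, -28), (9, -21, -24)] [(11, 22, -27), (12, 25, -30), (13, 29, -33)] W knob [(489, -134, 107), (491, -138, 109), (493, -143, 108)]
242 tool L/R [(13, -27, -37), (11, -24, -33), (8, -21, -25)] [(8, 22, -27), (11, 25, -33), (12, 28, -36)] W knob [(488, -135, 110), (490, -139, 110), (492, -143, 109)]
246 tool L/R [(12, -27, -38), (12, -23, -38), (5, -22, -24)] [(7, 22, -29), (11, 24, -38), (12, 27, -39)] W knob [(486, -136, 109), (488, -140, 109), (489, -144, 108)]
250 tool L/R [(11, -26, -42), (11, -23, -42), (3, -22, -25)] [(5, 22, -30), (11, 24, -42), (11, 27, -42)] W knob [(484, -137, 110), (486, -141, 110), (552, -107, 267)]
254 tool L/R [(11, -26, -45), (10, -22, -44), (1, -22, -26)] [(3, 22, -30), (11, 23, -45), (11, 26, -46)] W knob [(482, -138, 110), (484, -142, 110), (486, -146, 109)]
258 tool L/R [(12, -25, -50), (9, -22, -45), (0, -22, -26)] [(1, 22, -29), (11, 22, -49), (11, 26, -49)] W knob [(462, -147, 70), (482, -143, 110), (467, -157, 70)]
```

Fingertips confirmed at tool z of about -16 mm, which puts them at about 106 mm now. I'll go down 19 mm more, to about 87 mm, then push clockwise.

```bash
python3 -m handwheel '[[0,0,-0.002,0,0,0],[0,0,-0.006,0,0,0],[0,0,-0.01,0,0,0],[0,0,-0.014,0,0,0],[0,0,-0.017,0,0,0],[0,0,-0.019,0,0,0],[0,0,-0.019,0,0,0],[0,0,-0.019,0,0,0]]'
python3 -m handwheel '[[-0.0015,0.0034,0,0,0,-0.026],[-0.003,0.007,0,0,0,-0.052],[-0.004,0.0105,0,0,0,-0.0785],[-0.005,0.014,0,0,0,-0.105],[-0.006,0.018,0,0,0,-0.131],[-0.0065,0.0215,0,0,0,-0.157],[-0.007,0.0253,0,0,0,-0.183],[-0.007,0.029,0,0,0,-0.2094]]'
python3 dep.py | cut -c1-150 | head -1
```

```text
time_s: 7.48
position: [0.4847, -0.1399, 0.0715]
tcp_rot: [[0.9, 0.436, -0.0], [0.436, -0.9, 0.0], [-0.0, -0.0, -1.0]]
force: [0.4, 0.1, -0.8]
opening: 0.501
grasp_force: 0.0
time_s: 8.15
position: [0.4787, -0.1121, 0.072]
tcp_rot: [[1.0, 0.03, 0.002], [0.03, -1.0, -0.002], [0.002, 0.002, -1.0]]
force: [-0.7, -4.2, -2.3]
opening: 0.502
grasp_force: 1.8
[ 0.47873417 -0.11213702  0.07196508] [-0.74512682 -4.15783733 -2.29475623] 8.15
```

Pushing works at 4 N. Continuing.

```bash
python3 -m handwheel '[[0,0.0038,0,0,0,-0.026],[0,0.0075,0,0,0,-0.052],[0.0006,0.0113,0,0,0,-0.0785],[0.001,0.015,0,0,0,-0.105],[0.002,0.0187,0,0,0,-0.131],[0.003,0.0223,0,0,0,-0.157],[0.004,0.026,0,0,0,-0.183],[0.0054,0.0295,0,0,0,-0.2094]]'
python3 -m handwheel '[[0.0013,0.0029,0,0,0,-0.022],[0.0026,0.0057,0,0,0,-0.0436],[0.004,0.0085,0,0,0,-0.0654],[0.0058,0.0112,0,0,0,-0.087],[0.0075,0.0138,0,0,0,-0.109],[0.0093,0.0163,0,0,0,-0.131],[0.0113,0.0188,0,0,0,-0.153],[0.0134,0.021,0,0,0,-0.1745]]'
python3 - <<'E'
from h import *
cam="wrist";p,d=cams.capture(cam); cv2.imwrite("pics/wrist5.png",p)
for k,z in dict(knob=.095,pointer_tip=.074,mark_closed=.07).items():
    for r in models.tip_of(k,cam)[:1]:
        w=ray_z(cam,r["position"],z);print(k,np.round(r["conf"],2),np.round(r["position"],1),w.round(4),np.degrees(np.arctan2(w[1]-A[1],w[0]-A[0])).round(1),np.hypot(*(w[:2]-A)).round(4))
arc(137.7,[136.2,134.7,133.2,131.7,130.2,128.7,127.2,126.7]); arc(126.7,[125.7,124.7,123.7,122.7,121.7,120.7,119.7,118.7])
E
```

```text
time_s: 8.87
position: [0.4841, -0.0825, 0.072]
tcp_rot: [[0.926, -0.378, 0.002], [-0.378, -0.926, -0.002], [0.003, 0.001, -1.0]]
force: [0.2, -3.8, -1.8]
opening: 0.5
grasp_force: 1.6
time_s: 9.53
position: [0.4974, -0.0615, 0.072]
tcp_rot: [[0.741, -0.671, 0.001], [-0.671, -0.741, -0.002], [0.002, 0.0, -1.0]]
force: [0.4, -3.2, -1.0]
opening: 0.5
grasp_force: 1.4
knob 0.59 [280.  248.9] [ 0.4905 -0.0714  0.095 ] 148.2 0.0713
pointer_tip 0.16 [418.2 122.3] [ 0.4876 -0.1639  0.074 ] -139.1 0.0838
mark_closed 0.56 [235.8 255. ] [ 0.4938 -0.0432  0.07  ] 131.0 0.0872
136.2 [0.0013, 0.0014] -0.0131
134.7 [0.0026, 0.0027] -0.0262
133.2 [0.004, 0.004] -0.0393
131.7 [0.0054, 0.0053] -0.0524
130.2 [0.0068, 0.0065] -0.0654
128.7 [0.0082, 0.0077] -0.0785
127.2 [0.0097, 0.0089] -0.0916
126.7 [0.0102, 0.0093] -0.096
125.7 [0.001, 0.0007] -0.0087
124.7 [0.002, 0.0015] -0.0175
123.7 [0.0031, 0.0022] -0.0262
122.7 [0.0041, 0.0029] -0.0349
121.7 [0.0052, 0.0035] -0.0436
120.7 [0.0063, 0.0042] -0.0524
119.7 [0.0074, 0.0048] -0.0611
118.7 [0.0085, 0.0054] -0.0698
```

View pics/wrist5.png

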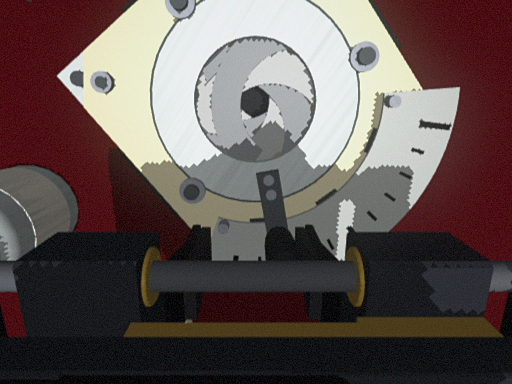

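The lever is at about 148° and the iris is nearly closed, with the knob pushed by the right finger (280,245). From here I'll use smaller steps and watch the force.

```bash
python3 -m handwheel '[[0.0013,0.0014,0,0,0,-0.013],[0.0026,0.0027,0,0,0,-0.026],[0.004,0.004,0,0,0,-0.039],[0.0054,0.0053,0,0,0,-0.052],[0.0068,0.0065,0,0,0,-0.065],[0.0082,0.0077,0,0,0,-0.0785],[0.0097,0.0089,0,0,0,-0.0916],[0.0102,0.0093,0,0,0,-0.096]]'
python3 -m handwheel '[[0.0005,0.0004,0,0,0,-0.0045],[0.001,0.0007,0,0,0,-0.0087],[0.0015,0.0011,0,0,0,-0.013],[0.002,0.0015,0,0,0,-0.0175],[0.002,0.0015,0,0,0,-0.0175],[0.002,0.0015,0,0,0,-0.0175],[0.002,0.0015,0,0,0,-0.0175],[0.002,0.0015,0,0,0,-0.0175]]'
```

```text
time_s: 10.4
position: [0.5063, -0.0515, 0.0718]
tcp_rot: [[0.601, -0.8, -0.001], [-0.8, -0.601, -0.0], [-0.0, 0.001, -1.0]]
force: [-1.4, -2.2, 0.6]
opening: 0.501
grasp_force: 1.3
time_s: 11.07
position: [0.5088, -0.0497, 0.0718]
tcp_rot: [[0.572, -0.82, -0.0], [-0.82, -0.572, 0.0], [-0.0, 0.0, -1.0]]
force: [-1.1, -2.3, 1.1]
opening: 0.498
grasp_force: 1.3
```

```bash
python3 -m handwheel '[[0.0005,0.0004,0,0,0,-0.0045],[0.001,0.0007,0,0,0,-0.0087],[0.0015,0.0011,0,0,0,-0.013],[0.0015,0.0011,0,0,0,-0.013],[0.0015,0.0011,0,0,0,-0.013],[0.0015,0.0011,0,0,0,-0.013],[0.0015,0.0011,0,0,0,-0.013],[0.0015,0.0011,0,0,0,-0.013]]'
python3 - <<'E'
from h import *
cam="wrist"
for i in range(2):
  p,d=cams.capture(cam); s=bot.read_state(); print(s["force"],s["position"])
  for k,z in dict(knob=.095,pointer_tip=.074,mark_closed=.07).items():
    for r in models.tip_of(k,cam)[:1]:
        w=ray_z(cam,r["position"],z);print(k,np.round(r["conf"],2),np.round(r["position"],1),w.round(4),np.degrees(np.arctan2(w[1]-A[1],w[0]-A[0])).round(1),np.hypot(*(w[:2]-A)).round(4))
E
```

```text
time_s: 11.73
position: [0.5103, -0.0484, 0.0717]
tcp_rot: [[0.55, -0.835, 0.0], [-0.835, -0.55, 0.0], [-0.0, -0.0, -1.0]]
force: [-1.1, -1.2, 0.8]
opening: 0.498
grasp_force: 0.7
[-0.30843716 -0.39434148  0.29536146] [ 0.51029205 -0.04836124  0.07169979]
knob 0.83 [278.  246.9] [ 0.5026 -0.0571  0.095 ] 133.0 0.071
pointer_tip 0.83 [283.4 251.2] [ 0.4917 -0.0494  0.074 ] 134.8 0.0841
mark_closed 0.8 [273.7 252.2] [ 0.4946 -0.0444  0.07  ] 131.1 0.0857
[-0.54088353 -1.17383917  0.25186116] [ 0.510302   -0.04836683  0.0717243 ]
knob 0.6 [277.5 244.5] [ 0.5035 -0.058   0.095 ] 133.0 0.0697
pointer_tip 0.8 [279.9 251.2] [ 0.4933 -0.0483  0.074 ] 133.6 0.0837
mark_closed 0.85 [272.3 253.5] [ 0.4949 -0.0433  0.07  ] 130.5 0.0864
```

```bash
python3 -m handwheel '[[0.0004,0.0002,0,0,0,-0.003],[0.0007,0.0005,0,0,0,-0.006],[0.0011,0.0007,0,0,0,-0.0087],[0.0011,0.0007,0,0,0,-0.0087],[0.0011,0.0007,0,0,0,-0.0087],[0.0011,0.0007,0,0,0,-0.0087],[0.0011,0.0007,0,0,0,-0.0087],[0.0011,0.0007,0,0,0,-0.0087]]' | egrep 'pos|for'

```

```text
position: [0.5112, -0.0478, 0.0717]
force: [-0.8, -2.9, -0.4]
grasp_force: 1.4
```

```bash
python3 -m handwheel '[[0.0004,0.0002,0,0,0,-0.003],[0.0007,0.0005,0,0,0,-0.006],[0.0011,0.0007,0,0,0,-0.0087],[0.0011,0.0007,0,0,0,-0.0087],[0.0011,0.0007,0,0,0,-0.0087],[0.0011,0.0007,0,0,0,-0.0087],[0.0011,0.0007,0,0,0,-0.0087],[0.0011,0.0007,0,0,0,-0.0087]]' | egrep 'pos|for|gras'

```

```text
position: [0.5125, -0.0471, 0.0717]
force: [-1.3, -2.2, 0.3]
grasp_force: 1.1
```

```bash
python3 -m handwheel '[[0.0004,0.0002,0,0,0,-0.003],[0.0007,0.0005,0,0,0,-0.006],[0.0011,0.0007,0,0,0,-0.0087],[0.0011,0.0007,0,0,0,-0.0087],[0.0011,0.0007,0,0,0,-0.0087],[0.0011,0.0007,0,0,0,-0.0087],[0.0011,0.0007,0,0,0,-0.0087],[0.0011,0.0007,0,0,0,-0.0087]]' | egrep 'pos|for|gras'

```

```text
position: [0.5135, -0.0464, 0.0717]
force: [-2.3, -1.5, -0.1]
grasp_force: 1.4
```

```bash
python3 -m handwheel '[[0.0004,0.0002,0,0,0,-0.003],[0.0007,0.0005,0,0,0,-0.006],[0.0011,0.0007,0,0,0,-0.0087],[0.0011,0.0007,0,0,0,-0.0087],[0.0011,0.0007,0,0,0,-0.0087],[0.0011,0.0007,0,0,0,-0.0087],[0.0011,0.0007,0,0,0,-0.0087],[0.0011,0.0007,0,0,0,-0.0087]]' | egrep 'pos|for|gras'
python3 - <<'E'
from h import *
cam="wrist"
for i in range(2):
  p,d=cams.capture(cam); s=bot.read_state(); print(s["force"],s["position"],s["time_s"])
  for k,z in dict(knob=.095,pointer_tip=.074,mark_closed=.07).items():
    for r in models.tip_of(k,cam)[:1]:
        w=ray_z(cam,r["position"],z);print(k,np.round(r["conf"],2),np.round(r["position"],1),w.round(4),np.degrees(np.arctan2(w[1]-A[1],w[0]-A[0])).round(1),np.hypot(*(w[:2]-A)).round(4))
cv2.imwrite("pics/wrist6.png",cv2.resize(p[180:300,190:380],None,fx=4,fy=4))
E
```

```text
position: [0.514, -0.0464, 0.0717]
force: [-4.0, -4.8, 1.2]
grasp_force: 2.9
[-3.39646874 -5.47633396 -0.00968289] [ 0.51396399 -0.04638926  0.07168669] 14.85
knob 0.97 [279.5 247.3] [ 0.5049 -0.0546  0.095 ] 130.3 0.0713
pointer_tip 0.73 [280.8 254. ] [ 0.4957 -0.0438  0.074 ] 130.3 0.0855
mark_closed 0.73 [281.6 250.5] [ 0.4951 -0.0444  0.07  ] 130.9 0.0854
[-3.77775433 -4.8836081  -0.09312346] [ 0.51394342 -0.04637726  0.07167965] 15.05
pointer_tip 0.67 [282.8 254.9] [ 0.4944 -0.0439  0.074 ] 131.0 0.0862
mark_closed 0.71 [281.9 252.3] [ 0.4944 -0.0435  0.07  ] 130.8 0.0865
```

View pics/wrist6.png

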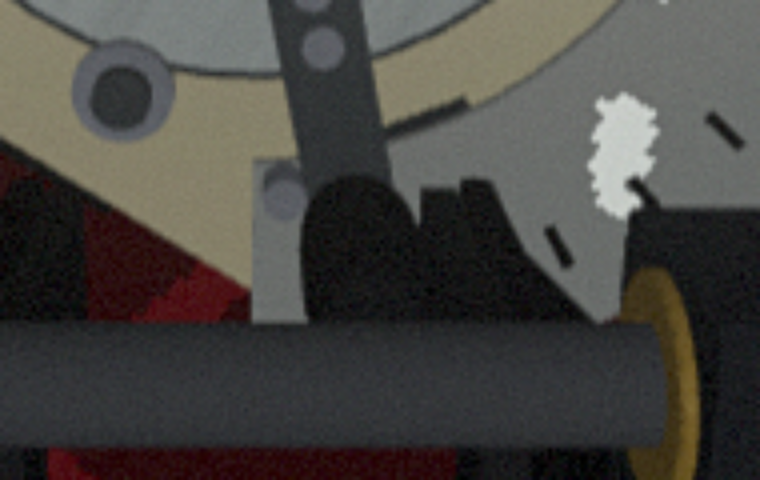

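The lever's edge lies against the stop pin (285,195 in the crop). The force rose from 3 to 6 N with motion stalled and the pointer on the closed mark (both at about 131°), so the closed stop is reached. Now the way back; the middle is at about 176°.

```bash
python3 - <<'E'
from h import *
arc(119.2,[119.2+3*k for k in range(1,9)]);arc(143.2,[143.2+2.5*k for k in range(1,9)]);arc(163.2,[163.2+2*k for k in range(1,9)])
E
```

```text
122.2 [-0.0032, -0.0019] 0.0262
125.2 [-0.0064, -0.004] 0.0524
128.2 [-0.0094, -0.0063] 0.0785
131.2 [-0.0123, -0.0087] 0.1047
134.2 [-0.0151, -0.0112] 0.1309
137.2 [-0.0177, -0.0139] 0.1571
140.2 [-0.0202, -0.0168] 0.1833
143.2 [-0.0225, -0.0197] 0.2094
145.7 [-0.0018, -0.0026] 0.0218
148.2 [-0.0035, -0.0052] 0.0436
150.7 [-0.0051, -0.0079] 0.0654
153.2 [-0.0066, -0.0107] 0.0873
155.7 [-0.008, -0.0135] 0.1091
158.2 [-0.0092, -0.0164] 0.1309
160.7 [-0.0103, -0.0193] 0.1527
163.2 [-0.0113, -0.0223] 0.1745
165.2 [-0.0007, -0.0024] 0.0175
167.2 [-0.0013, -0.0049] 0.0349
169.2 [-0.0018, -0.0073] 0.0524
171.2 [-0.0022, -0.0098] 0.0698
173.2 [-0.0026, -0.0123] 0.0873
175.2 [-0.0028, -0.0148] 0.1047
177.2 [-0.003, -0.0173] 0.1222
179.2 [-0.0031, -0.0198] 0.1396
```

```bash
python3 -m handwheel '[[-0.0032,-0.002,0,0,0,0.026],[-0.0064,-0.004,0,0,0,0.052],[-0.0094,-0.0063,0,0,0,0.0785],[-0.0123,-0.0087,0,0,0,0.105],[-0.015,-0.0112,0,0,0,0.131],[-0.0177,-0.014,0,0,0,0.157],[-0.02,-0.0168,0,0,0,0.183],[-0.0225,-0.0197,0,0,0,0.2094]]' | egrep 'pos|for|gras'
python3 -m handwheel '[[-0.0018,-0.0026,0,0,0,0.022],[-0.0035,-0.0052,0,0,0,0.0436],[-0.005,-0.008,0,0,0,0.0654],[-0.0066,-0.0107,0,0,0,0.087],[-0.008,-0.0135,0,0,0,0.109],[-0.0092,-0.0164,0,0,0,0.131],[-0.0103,-0.0193,0,0,0,0.153],[-0.0113,-0.0223,0,0,0,0.1745]]' | egrep 'pos|for|gras'
python3 -m handwheel '[[-0.0007,-0.0024,0,0,0,0.0175],[-0.0013,-0.005,0,0,0,0.035],[-0.0018,-0.0073,0,0,0,0.0524],[-0.0022,-0.0098,0,0,0,0.07],[-0.0026,-0.0123,0,0,0,0.087],[-0.0028,-0.0148,0,0,0,0.105],[-0.003,-0.0173,0,0,0,0.122],[-0.0031,-0.0198,0,0,0,0.1396]]' | egrep 'pos|for|gras'
cat > ang.py <<'E'
from h import *
import sys
cam="wrist"; D={}
for i in range(int(sys.argv[2])):
  p,d=cams.capture(cam); s=bot.read_state()
  for k,z in dict(knob=.095,pointer_tip=.074,mark_middle=.07,mark_closed=.07,mark_open=.07).items():
    for r in models.tip_of(k,cam)[:1]:
        w=ray_z(cam,r["position"],z);D.setdefault(k,[]).append([r["conf"],*r["position"],*w[:2],np.degrees(np.arctan2(w[1]-A[1],w[0]-A[0]))%360,1e3*np.hypot(*(w[:2]-A))])
for k,v in D.items(): print(k,len(v),np.median(v,0).round(4))
print(s["force"],s["position"],s["time_s"])
x=[int(a) for a in sys.argv[3:7]]
cv2.imwrite(f"pics/{sys.argv[1]}.png",cv2.resize(p[x[0]:x[1],x[2]:x[3]],None,fx=4,fy=4))
E
python3 ang.py wrist7 2 160 300 160 350
```

```text
position: [0.4934, -0.0653, 0.072]
force: [0.1, 0.6, -0.7]
grasp_force: 0.0
position: [0.482, -0.0866, 0.072]
force: [1.1, 3.4, 1.3]
grasp_force: 1.9
position: [0.4781, -0.1061, 0.072]
force: [-0.0, 2.6, 2.2]
grasp_force: 1.8
knob 2 [ 7.850000e-01  2.219000e+02  2.483500e+02  4.812000e-01 -9.130000e-02
  1.657834e+02  7.205310e+01]
pointer_tip 2 [ 7.500000e-01  2.221500e+02  2.533500e+02  4.683000e-01 -8.920000e-02
  1.665241e+02  8.506930e+01]
mark_middle 2 [ 8.150000e-01  3.783500e+02  1.466000e+02  5.222000e-01 -1.682000e-01
  2.302053e+02  1.063570e+02]
mark_closed 2 [ 7.300000e-01  1.428500e+02  2.088500e+02  4.939000e-01 -4.570000e-02
  1.320326e+02  8.526100e+01]
mark_open 1 [ 7.400000e-01  3.599000e+02  2.219000e+02  4.849000e-01 -1.671000e-01
  2.213077e+02  8.800220e+01]
[-0.59096468  3.32874895  2.5222078 ] [ 0.47775407 -0.10701952  0.0718361 ] 17.55
```

View pics/wrist7.png

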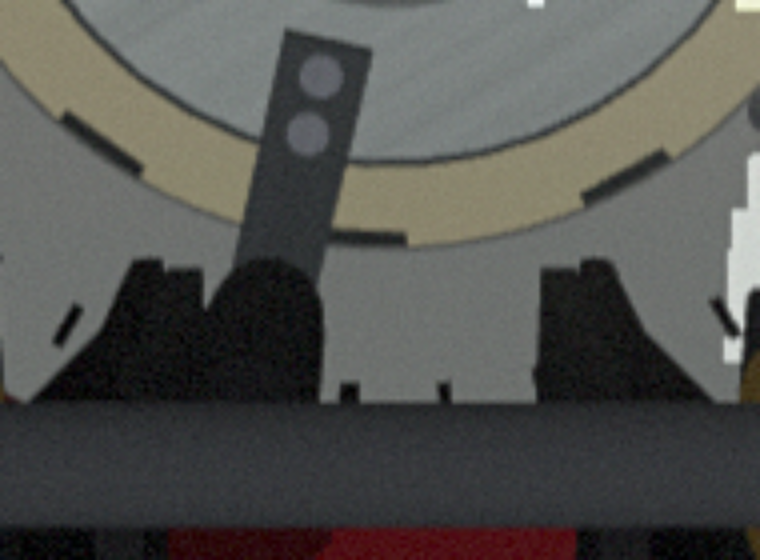

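The lever is at about 166-167° and still about 9° short of the middle mark (crop (350,390)). I'll push 7.5° more, back off to centre, and rise for a clear look.

```bash
python3 - <<'E'
from h import *
arc(179.2,[180.7,182.2,183.7,185.2,186.7]);arc(186.7,[185,183,180,177,175.7])
E
```

```text
180.7 [-0.0, -0.0019] 0.0131
182.2 [0.0, -0.0038] 0.0262
183.7 [0.0001, -0.0057] 0.0393
185.2 [0.0003, -0.0075] 0.0524
186.7 [0.0005, -0.0094] 0.0654
185 [-0.0002, 0.0021] -0.0148
183 [-0.0004, 0.0046] -0.0323
180 [-0.0005, 0.0084] -0.0585
177 [-0.0004, 0.0122] -0.0846
175.7 [-0.0003, 0.0138] -0.096
```

```bash
python3 -m handwheel '[[0,-0.0019,0,0,0,0.013],[0,-0.0038,0,0,0,0.026],[0,-0.0057,0,0,0,0.039],[0.0003,-0.0075,0,0,0,0.0524],[0.0005,-0.0094,0,0,0,0.0654],[0.0005,-0.0094,0,0,0,0.0654],[0.0005,-0.0094,0,0,0,0.0654],[0.0005,-0.0094,0,0,0,0.0654]]' | egrep 'pos|for|gras'
python3 -m handwheel '[[-0.0002,0.002,0,0,0,-0.015],[-0.0004,0.0046,0,0,0,-0.032],[-0.0005,0.0084,0,0,0,-0.0585],[-0.0003,0.0138,0,0,0,-0.096],[-0.0003,0.0138,0.015,0,0,-0.096],[-0.0003,0.0138,0.035,0,0,-0.096],[-0.0003,0.0138,0.055,0,0,-0.096],[-0.0003,0.0138,0.06,0,0,-0.096]]' | egrep 'pos|for|gras'
python3 ang.py wrist8 3 140 280 160 350
```

```text
position: [0.4781, -0.1171, 0.0716]
force: [-0.7, 0.3, 1.1]
grasp_force: 0.9
position: [0.481, -0.1049, 0.1343]
force: [0.4, 0.4, 0.7]
grasp_force: 0.0
knob 2 [ 7.05000e-01  2.49800e+02  2.13450e+02  4.79500e-01 -1.01400e-01
  1.73976e+02  7.19268e+01]
pointer_tip 3 [ 8.500000e-01  2.519000e+02  2.205000e+02  4.658000e-01 -1.013000e-01
  1.748493e+02  8.553520e+01]
mark_middle 3 [ 6.00000e-01  2.53900e+02  2.21200e+02  4.63500e-01 -1.02500e-01
  1.75768e+02  8.77820e+01]
mark_closed 3 [ 7.700000e-01  1.698000e+02  1.868000e+02  4.944000e-01 -4.300000e-02
  1.312806e+02  8.578120e+01]
mark_open 3 [ 8.000000e-01  3.374000e+02  1.898000e+02  4.838000e-01 -1.651000e-01
  2.197585e+02  8.740740e+01]
[-0.73098009 -0.05387897 -0.45601677] [ 0.47784916 -0.10311737  0.13142739] 19.7833
```

View pics/wrist8.png

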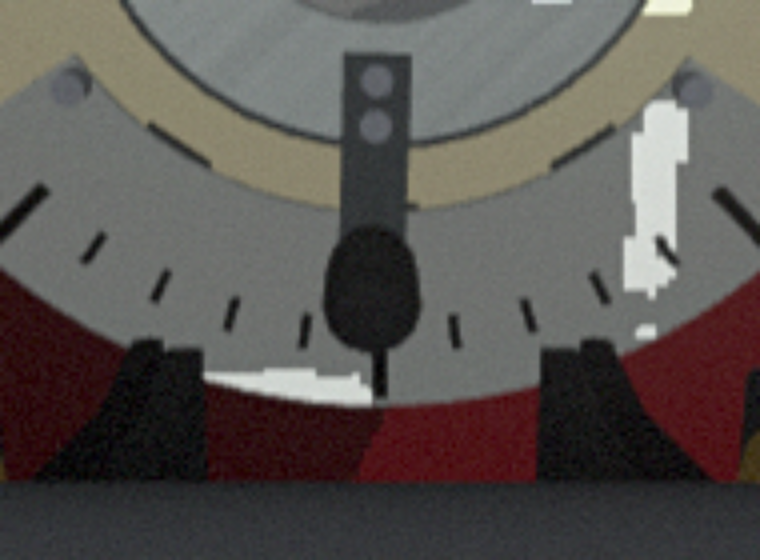

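Pointer detail is now clear. The lever centreline at knob is at crop column ~372, while the scale's symmetry axis and middle mark are at ~380. Allowing for parallax, the lever is about 1.2° (1.5 mm at the knob) short of the mark, so I'll go back down and push 1.2° further.

```bash
python3 - <<'E'
from h import *
arc(175.7,[178,180,182,184,186,187,187.9])
E
python3 -m handwheel '[[0,0,-0.01,0,0,0],[0,0,-0.02,0,0,0],[0,0,-0.03,0,0,0],[0,0,-0.04,0,0,0],[0,0,-0.05,0,0,0],[0,0,-0.057,0,0,0],[0,0,-0.06,0,0,0],[0,0,-0.06,0,0,0]]' | egrep 'pos|for|gras'
```

```text
178 [-0.0002, -0.0029] 0.0201
180 [-0.0002, -0.0054] 0.0375
182 [-0.0002, -0.0079] 0.055
184 [-0.0, -0.0104] 0.0724
186 [0.0002, -0.0129] 0.0899
187 [0.0003, -0.0142] 0.0986
187.9 [0.0005, -0.0153] 0.1065
position: [0.4776, -0.103, 0.0712]
force: [-0.3, -0.1, 0.8]
grasp_force: 0.0
```

```bash
python3 -m handwheel '[[-0.0002,-0.0029,0,0,0,0.02],[-0.0002,-0.0054,0,0,0,0.0375],[-0.0002,-0.0079,0,0,0,0.055],[0,-0.0104,0,0,0,0.0724],[0.0002,-0.0129,0,0,0,0.09],[0.0004,-0.0142,0,0,0,0.0986],[0.0005,-0.0153,0,0,0,0.1065],[0.0005,-0.0153,0,0,0,0.1065]]' | egrep 'pos|for|gras'
python3 -m handwheel '[[0,0,0,0,0,0],[-0.0003,0.0025,0,0,0,-0.0175],[-0.0006,0.0074,0,0,0,-0.052],[-0.0005,0.0142,0,0,0,-0.099],[-0.0005,0.0142,0.015,0,0,-0.099],[-0.0005,0.0142,0.035,0,0,-0.099],[-0.0005,0.0142,0.055,0,0,-0.099],[-0.0005,0.0142,0.06,0,0,-0.099]]' | egrep 'pos|for|gras'
python3 ang.py wrist9 3 140 280 160 350
```

```text
position: [0.4789, -0.1184, 0.0722]
force: [1.2, 1.9, 0.6]
grasp_force: 0.8
position: [0.4795, -0.1051, 0.1341]
force: [0.6, -0.2, -0.3]
grasp_force: 0.0
knob 3 [ 7.400000e-01  2.498000e+02  2.130000e+02  4.790000e-01 -1.020000e-01
  1.744345e+02  7.302260e+01]
pointer_tip 3 [ 7.200000e-01  2.533000e+02  2.223000e+02  4.644000e-01 -1.036000e-01
  1.762737e+02  8.686210e+01]
mark_middle 3 [ 8.50000e-01  2.53700e+02  2.21300e+02  4.63600e-01 -1.03900e-01
  1.76635e+02  8.75277e+01]
mark_closed 3 [ 7.000000e-01  1.694000e+02  1.844000e+02  4.957000e-01 -4.400000e-02
  1.303854e+02  8.535440e+01]
mark_open 3 [ 9.50000e-01  3.35500e+02  1.87500e+02  4.86500e-01 -1.65000e-01
  2.20988e+02  8.64329e+01]
[ 0.73948389  0.83413737 -0.09376091] [ 0.47786131 -0.10423623  0.13141732] 22.6833
```

View pics/wrist9.png

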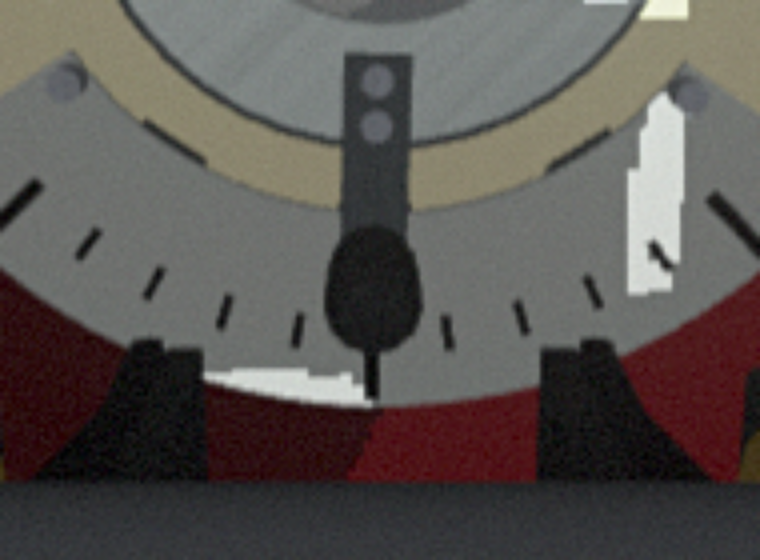

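In this view the pointer line and middle mark nearly coincide (mark at crop column 372, knob at 373). I'll quantify the remainder with a numeric fit of marks and lever.

```bash
cat > fit.py <<'E'
from h import *
from scipy.optimize import least_squares
s=bot.read_state();I=[cams.capture("wrist") for _ in range(4)]
g=np.mean([cv2.cvtColor(p,cv2.COLOR_BGR2GRAY).astype(float) for p,_ in I],0);d=np.median([d for _,d in I],0)
c=cams.calibration("wrist");T=np.array(c["tool_from_camera"]);K=c["mtx"]
def plane(u,v,h):   # tool-frame x,y at world height h
    r=np.stack([(u-K[0,2])/K[0,0],(v-K[1,2])/K[1,1],np.ones_like(u)],-1)@T[:3,:3].T
    return (T[:3,3]+r*((s["position"][2]-h-T[2,3])/r[...,2])[...,None])[...,:2]
G=cv2.resize(g,None,fx=4,fy=4,interpolation=cv2.INTER_CUBIC)
# marks: dark blobs of suitable size
n,lab,st,cen=cv2.connectedComponentsWithStats((G<55).astype(np.uint8))
M=[]
for i in range(1,n):
    x,y,w,h,a=st[i]
    if 150<a<1500 and 640<y<960 and max(w,h)<80:
        q=plane((cen[i][0]+.5)/4-.5,(cen[i][1]+.5)/4-.5,.07); M.append(q); print("blob",a,cen[i].round(0),(q*1e3).round(1))
# lever edges, rows 158..193
pts=[]
for r in range(4*158,4*192,4):
    row=cv2.GaussianBlur(G[r-3:r+4],(5,5),1.5).mean(0); m=(row<85); x0=int(4*252)
    a=x0
    while m[a]: a-=1
    b=x0
    while m[b]: b+=1
    pts.append(plane(((a+b)/2+.5)/4-.5,(r+.5)/4-.5,.076)); 
pts=np.array(pts); 
M=np.array(M); np.savez("fit.npz",M=M,pts=pts)
print("lever",(pts[::6]*1e3).round(2).tolist())
ax0=np.array(s["tcp_rot"]).T[:2,:2]@(A-np.array(s["position"])[:2])
def res(p):
    v=M-p[:2]; a=np.degrees(np.arctan2(v[:,1],-v[:,0]))-p[2]; k=np.round(a/9); k=np.clip(k,-5,5)
    return np.r_[(a-k*9)*1.6,(p[:2]-ax0)*1e3/3]
f=least_squares(res,[*ax0,0],loss="soft_l1");print("axis tool mm",(f.x[:2]*1e3).round(2),"prior",(ax0*1e3).round(2),"scale ang",f.x[2].round(2),f.fun.round(2))
l=np.polyfit(pts[:,0],pts[:,1],1);v=pts-f.x[:2]
print("lever slope deg",np.degrees(np.arctan(-l[0])).round(2),"ang about axis",np.degrees(np.arctan2(v[:,1],-v[:,0])).mean().round(2), "extrap at pointer",np.degrees(np.arctan2(np.polyval(l,f.x[0]-.086)-f.x[1],.086)).round(2))
P=np.stack([*(np.mgrid[0:384,0:512][::-1])],-1).astype(float)
k=(s["position"][2]-(np.einsum('ijk,k->ij',np.dstack([(P[...,0]-K[0,2])/K[0,0]*d,(P[...,1]-K[1,2])/K[1,1]*d,d]),T[2,:3])+T[2,3]));k=(k>.107)&(k<.114)&(abs(P[...,0]-252)<20)&(abs(P[...,1]-210)<30)
ys,xs=np.nonzero(k);q=plane(xs.astype(float),ys.astype(float),.11);q=(q.max(0)+q.min(0))/2;w=q-f.x[:2];print("knob",np.degrees(np.arctan2(w[1],-w[0])).round(2),np.hypot(*w).round(4))
print(s["time_s"])
E
python3 fit.py
```

```text
blob 340 [812. 703.] [ 21.  -36.6]
blob 302 [1217.  712.] [19.4 36.9]
blob 1043 [651. 772.] [  8.  -66.9]
blob 1066 [1377.  786.] [ 5.3 66.9]
blob 258 [727. 805.] [  1.6 -53.1]
blob 162 [1299.  817.] [-0.5 52.8]
blob 259 [793. 845.] [ -6.1 -41.3]
blob 258 [1232.  852.] [-7.5 40.6]
blob 256 [864. 873.] [-11.7 -28.2]
blob 253 [1160.  878.] [-12.6  27.4]
blob 258 [937. 891.] [-15.3 -14.5]
blob 261 [1086.  893.] [-15.6  13.6]
lever [[35.04, -1.14], [30.8, -2.98], [26.53, -1.14], [22.2, 1.16], [17.84, -0.07], [13.43, -0.16]]
axis tool mm [72.9   0.94] prior [73.17  0.55] scale ang -0.93 [ 1.64 -1.86 -0.52  0.38 -0.4   0.28 -0.32  0.35 -0.14  0.23 -0.02  0.14
 -0.09  0.13]
lever slope deg 3.06 ang about axis -1.9 extrap at pointer 0.26
knob -0.92 0.0698
22.9333
```

Numeric fit: the lever is within about 0.2° (0.3 mm at the pointer) of the middle mark, and the gripper is clear above it. Handing in.

```bash
python3 -c "
from rig import bot
print(bot.hand_in())"
```

```text
the job is handed in; nothing more can be done
None
```

I pushed the lever to the closed stop (about 6 N at the stop), then back to the middle long mark, where the pointer stands within about 0.3 mm by my camera measurement; the job was handed in at about 23 s of the 51 s allowed, with the gripper clear of everything.

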